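# Lock down the sprung bench stop

## Robot

A 6-joint arm with a two-finger parallel gripper is mounted at the origin on the work surface; the furniture and walls round the work are solid. World frame = base frame: x ahead of the robot, y to its left, z up, the work surface at z = 0. Lengths are in m, angles in rad, forces in N, time in s.
With the tool pointing down it reaches from about 0.25 to 0.775 m from the base axis. Payload 4 kg.
Tool frame: the origin (TCP) lies at the centre of the arm's flange, where the gripper is bolted on; the fingertips stand 199 mm ahead of it and the grasp point (between the pads) lies 180 mm ahead of it (bot.tip_extent is the distance from the TCP to the fingertips, in m); z points along the fingers, y is the direction in which the jaws open and shut (so a half turn about z gives the same grasp; the last joint's range is limited). The gripper opens to 94 mm and grips with 3 to 60 N. Pads are 16 mm wide; open, the fingers measure 119 mm over their backs; the gripper's body (75 mm by 177 mm) begins 78 mm behind the grasp point.
Start: joints at [1.209, 0.087, 1.371, -0, 1.684, -0.103], TCP at [0.141, 0.532, 0.405] pointing down, gripper open.
Joint ranges: [-3.1, 3.1], [-0.76, 2.03], [0.27, 2.55], [-1.08, 4.22], [0.17, 2.65], [-2.57, 2.57]. Speed limits (rad/s): [2.79, 2.79, 3.14, 3.14, 3.14, 3.14].

## Interface

Orientations are given as a rotation vector (axis times angle).
In Python, from bench import bot, get_image, get_calibration gives the robot as it stands.
- The arm moves only by the tool arm_command, never from a script. Its arguments are lists of equal length, an entry for each row: "delta_pos": the shift along the tool's x, y, z in units of 50 mm (1.0 is 50 mm), a list of three; "dr": the turn, a rotation vector about the tool's x, y, z in units of 6 degrees (1.0 is 6 degrees), a list of three; "gripper": the opening, from 0 (shut) to 1 (fully open). In form: {"delta_pos": [[x, y, z], ...], "dr": [[wx, wy, wz], ...], "gripper": [gripper, ...]}. A call has 1 to 12 rows; each row is the pose to reach, as a shift and turn from the pose commanded when the call began, along the tool's axes at that moment; what a row does not reach only later rows make up. A row lasts 1/8 s, in which the tool goes at most 62.5 mm and 10.7 degrees, less where a joint would pass 70% of its speed; a pose out of reach is approached as far as the arm can. A call with a gripper value outside its range is refused whole. The fingers move at their own pace and stop on an object; "squeeze" is the grip in N (left out, the last holds). Time passes only in rows, so rows that repeat a pose let the fingers close. It gives the time, the measured TCP pose, the force and the opening at its end, in the units of the state.
- bot.sense(): the state, without advancing time (a new reading comes with each control period).
- get_image(name): name is "scene" or "top" or "wrist"; returns (picture, depth): 420x560x3 uint8, red, green, blue; 420x560 float32, m along the optical axis (not along the pixel's ray), 0 where there is no reading.
- get_calibration(name): a dict with "K" (3x3 intrinsics, pixels), "world_from_camera" (4x4, takes a point from camera to world coordinates). Camera axes: x right, y down, z forward; pixel columns grow to the right and rows downward; lengths in m; the calibration is good to about 2 mm. A picture is of the moment at which its call begins: read the wrist's pose just before it. get_calibration takes no time and is no camera call; for the wrist camera it gives the pose at the moment of the call.
- bot.finish_job(): hands the job in, once; it reports no verdict.
The state is a dict: "clock": time; "q": joint angles; "qd": joint speeds; "tau": joint torques, N m; "tool_pos": TCP position; "ee_rot": TCP orientation; "contact_force": force on the tool from outside, world axes, zero at the start; "ft_torque": the same for the moment, N m; "grip_width": opening from 0.0 (shut) to 1.0 (fully open).
Only numpy, scipy, OpenCV 4.12 (cv2) and the standard library are available. Lean on these libraries where they do the work, as an engineer would, in place of code of your own. Each camera call takes 0.05 s, during which the arm holds its last target.

## Task

The screen frame is to be laid flat across the bench, so the bench stop with the long oblong plunger must be put out of the way. With shut fingertips push its plunger down into the housing and, still holding it down, push the keeper's bridge along until the keeper is fully home over the plunger; then let go, so that the keeper alone holds it in. Do not touch the other stop, the one with the round plunger.

Things in the scene. Friction and masses are not known exactly. Their poses are not given: they have to be found in the camera images.
- bar_stop: The stop to lock, with a flat OBLONG plunger: grey housing on a dark foot 124x196x8 (all mm, x,y,z). Origin: centre of the foot's underside, on the bench; z up; y along the housing, +y the way its keeper slides shut. In this frame: housing top z 45; fixed side rails |x| 35-49 up to z 75. Fingers reach the plunger from above in a 66 long, 52 wide opening between keeper bar and bridge.
- bar_plunger (a joint): How far the oblong steel plunger is pushed in, m: 0 up, 0.030 limit. Top x -15 to 15, y -40 to 50 mm in the stop's frame, z 78 mm at 0; spring 3 N at first, 7 N at 0.025. Beyond 0.018 the keeper's bar clears it (0.025 is a good depth); let go with the keeper home, it rests under the bar at about 0.018. When up it blocks the keeper at 0.012.
- bar_keeper (a joint): How far that stop's steel keeper has slid to +y, q: 0 open, 0.040 m home at its end stop; starts at 0-0.008, 2 N friction, stays put. U-shaped; stop's frame, mm: cross bar y -70+q to -52+q, z 60-72; side arms |x| 26-38, z 60-66; bridge over the plunger y 14+q to 24+q, |x| under 35, z 84-98. Shut fingers pressing the plunger slide along its top and push the bridge to +y.
- round_stop: The other stop, not to be touched: same housing, rails and keeper, but its plunger has a ROUND top 44 mm across. Origin and axes as for the first one; its foot is also 124 x 196 mm and its bridge is 98 mm high.

How it is judged:
On the way, in this order (a step that is already met when the one before it is completed fails the run):
1. the oblong plunger is pushed in at least 17 mm while its keeper is still open (value of joint bar_plunger above 0.017 m and value of joint bar_keeper below 0.018 m), for 0.05 s.
2. the keeper is slid home over the plunger (value of joint bar_keeper above 0.03 m and value of joint bar_plunger above 0.014 m), for 0.1 s.
At the end, for the whole second after the job is handed in: The oblong plunger is in by at least 14 mm, held by its keeper, which is home to within 10 mm of its end stop (at least 30 of 40 mm), both at rest (all of step 2 and velocity of joint each of bar_plunger, bar_keeper below 0.01 m/s); the robot touches nothing.
It fails at once if the stop with the round plunger is touched with more than 2 N (contact force between any of the fingers, the arm and round_stop above 2 N).
It also fails if it takes over 38 s, if anything falls off the work surface, if the arm or the gripper's body presses on something with over 40 N, if the wrist force passes 120 N, or if a joint passes its speed limit or range.

## Working session

There is one attempt and no reset: what is moved stays moved. The work goes in short steps, Python scripts to look and compute and a tool call to move; the robot and the scene stay as the last step left them, time stands still between calls to the robot, and variables do not carry over. Pictures are saved under pics/ and viewed, and the job is handed in when it is done.

Besides the shell and the picture viewer there is one more tool, called after "Emit:" in YAML: its name, and indented under it one key for each argument. arm_command: Moves the arm, as the interface text tells. Its arguments: {"type":"object","properties":{"delta_pos":{"type":"array","items":{"type":"array","items":{"type":"number"}}},"dr":{"type":"array","items":{"type":"array","items":{"type":"number"}}},"gripper":{"type":"array","items":{"type":"number"}},"squeeze":{"type":"number"}},"required":["delta_pos","dr","gripper"]}

```bash
mkdir -p pics; cat > h.py <<'E'
import numpy as np, cv2
from bench import bot, get_image, get_calibration
def snap(n,fn):
    c=get_calibration(n); im,d=get_image(n)
    cv2.imwrite('pics/'+fn+'.png',im[:,:,::-1]); np.savez('pics/'+fn+'.npz',im=im,d=d,K=c['K'],T=c['world_from_camera']); return im,d,c
def cloud(fn):
    z=np.load('pics/'+fn+'.npz');d=z['d'];K=z['K'];T=z['T']
    v,u=np.mgrid[:d.shape[0],:d.shape[1]]
    p=np.stack([(u-K[0,2])/K[0,0]*d,(v-K[1,2])/K[1,1]*d,d],-1)
    P=p@T[:3,:3].T+T[:3,3]; P[d==0]=np.nan
    return z['im'],P
E
python3 - <<'E'
from h import *
s=bot.sense();print(s)
for n in ['scene','top']:
    im,d,c=snap(n,n+'0');print(n,c['world_from_camera'].round(3).tolist(),c['K'].tolist())
E
```

```text
{'clock': 0.0, 'q': array([ 1.20892679e+00,  8.79313726e-02,  1.37224370e+00,  1.37278117e-05,
        1.68357491e+00, -1.03129816e-01]), 'qd': array([ 0.0008274 , -0.0001098 ,  0.00105319, -0.00067977,  0.00016089,
       -0.00024321]), 'tau': array([ 1.02008100e-03, -3.40192723e+01, -3.02426398e+01,  7.17441039e-02,
        3.33667151e-02, -1.93486057e-04]), 'tool_pos': array([0.14070224, 0.53158066, 0.40352197]), 'ee_rot': array([-0.40522621, -3.11483209,  0.00329207]), 'contact_force': array([ 0.39622248, -0.93909012,  0.16952954]), 'ft_torque': array([-0.00395027,  0.00218457, -0.01820531]), 'grip_width': 1.0024605958749626}
scene [[0.803, -0.294, 0.518, 0.094], [-0.596, -0.384, 0.705, -0.683], [-0.008, -0.875, -0.484, 0.5], [0.0, 0.0, 0.0, 1.0]] [[490.30202351213956, 0.0, 272.17028603089614], [0.0, 490.30202351213956, 219.17431413246555], [0.0, 0.0, 1.0]]
top [[0.013, -0.996, 0.093, 0.492], [-1.0, -0.013, 0.001, -0.003], [0.001, -0.093, -0.996, 0.963], [0.0, 0.0, 0.0, 1.0]] [[450.45835264503523, 0.0, 283.3984847824753], [0.0, 450.45835264503523, 215.80021715400503], [0.0, 0.0, 1.0]]
```

View pics/top0.png

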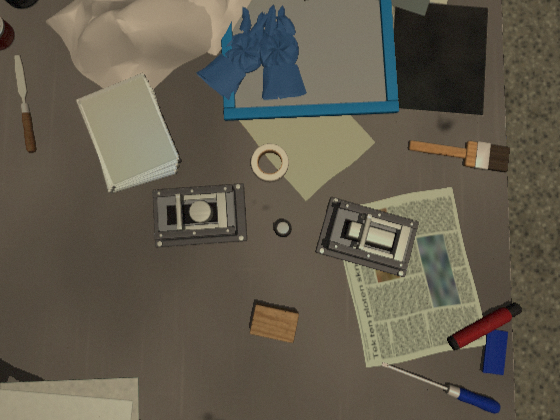

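View pics/scene0.png

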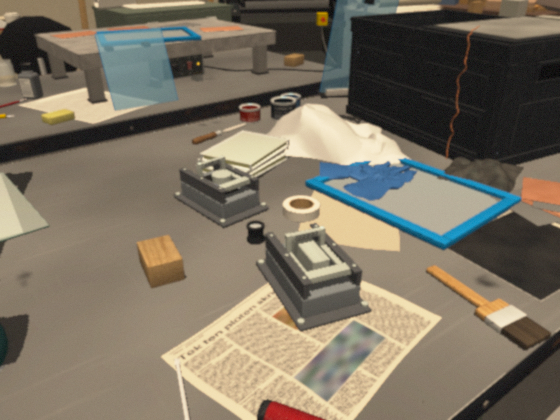

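The top view shows the bar stop (oblong plunger) centred near (367,236) and the round stop near (200,214). I'll measure the bar stop from the depth.

```bash
python3 - <<'E'
from h import *
im,P=cloud('top0')
c=im[185:290,305:430]; cv2.imwrite('pics/crop0.png',cv2.resize(c[:,:,::-1],None,fx=6,fy=6,interpolation=cv2.INTER_CUBIC)[:600,:800])
sub=P[185:290,305:430].reshape(-1,3)
for lo,hi in[(0.003,.012),(.04,.05),(.055,.069),(.07,.0765),(.0765,.082),(.088,.105)]:
    q=sub[(sub[:,2]>lo)&(sub[:,2]<hi)]; 
    if len(q)>8:
        r=cv2.minAreaRect((q[:,:2]*1000).astype(np.float32)); print(lo,hi,len(q),np.round(r[0],1),np.round(r[1],1),round(r[2],1), np.median(q,0).round(4))
# height map picture
z=P[185:290,305:430,2]; h=np.clip(np.nan_to_num(z)/.105*255,0,255).astype(np.uint8)
cv2.imwrite('pics/h0.png',cv2.resize(cv2.applyColorMap(h,cv2.COLORMAP_JET),None,fx=5,fy=5,interpolation=cv2.INTER_NEAREST))
E
```

```text
0.003 0.012 2129 [ 539.2 -181.5] [221.7 266.8] 0.7 [ 0.5216 -0.1612  0.0062]
0.04 0.05 1234 [ 538.6 -180.1] [160.4  98.1] 74.7 [ 0.5467 -0.1402  0.046 ]
0.055 0.069 381 [ 539.8 -178.1] [155.8  97.4] 74.8 [ 0.5312 -0.1951  0.0665]
0.07 0.0765 1476 [ 539.6 -180.1] [159.9  98.1] 74.8 [ 0.5258 -0.1993  0.0736]
0.0765 0.082 591 [ 537.7 -185.2] [147.7  94.9] 75.5 [ 0.5402 -0.1809  0.0786]
0.088 0.105 219 [ 545.  -159.9] [11.1 69.8] 75.0 [ 0.545  -0.1594  0.0982]
```

View pics/crop0.png

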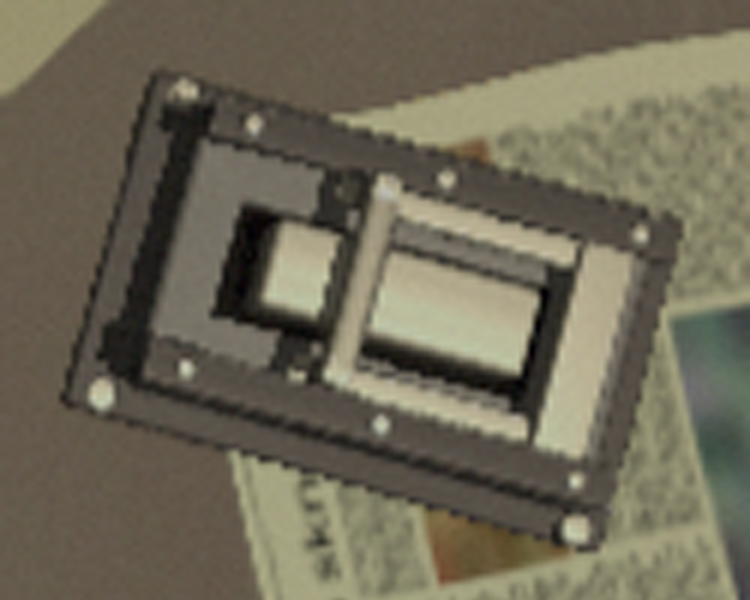

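View pics/h0.png

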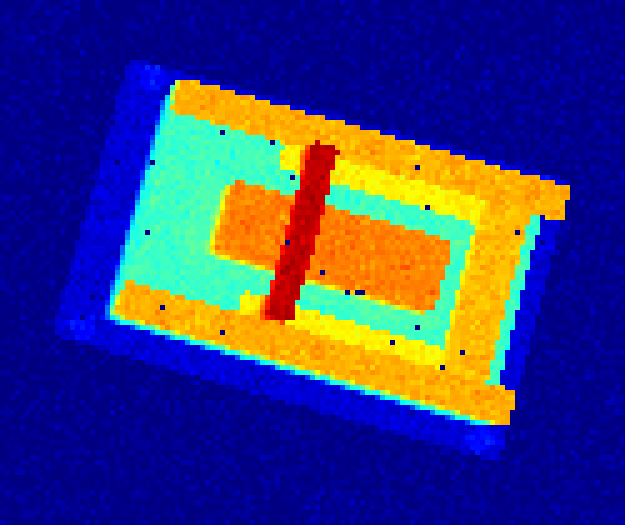

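```bash
cat >> h.py <<'E'
from scipy.spatial.transform import Rotation as Ro
A=np.deg2rad(75.0); O=np.array([.5393,-.1803]); EY=np.array([np.cos(A),np.sin(A)]); EX=np.array([np.sin(A),-np.cos(A)])
def loc(P): d=P[...,:2]-O; return np.stack([d@EX,d@EY],-1)*1000
def W(x,y,z): return np.r_[O+(EX*x+EY*y)/1000,z/1000]
def rel(s,p):  # units in tool axes
    return Ro.from_rotvec(s['ee_rot']).as_matrix().T@(np.array(p)-s['tool_pos'])/.05
E
python3 - <<'E'
from h import *
im,P=cloud('top0')
L=loc(P);z=P[...,2]*1000
def ext(n,m): 
    q=L[m&(abs(L[...,0])<70)&(abs(L[...,1])<110)]; print(n,len(q),np.percentile(q,[2,50,98],axis=0).round(1).tolist())
ext('bridge',z>88)
ext('plunger',(z>74)&(z<84)&(abs(L[...,0])<25)&(L[...,1]>-45))
ext('bar',(z>66)&(z<76)&(abs(L[...,0])<25)&(L[...,1]<-45))
ext('foot',(z>5.5)&(z<12)&(abs(L[...,0])<63)&(abs(L[...,1])<99))
ext('rails',(z>70)&(z<80)&(abs(L[...,0])>33))
m=z>88
q=P[m&(abs(L[...,0])<70)&(abs(L[...,1])<110)];r=cv2.minAreaRect((q[:,:2]*1000).astype(np.float32));print(r)
# everything tall, round stop
qq=P[(z>60)&(P[...,1]>-.05)]
b=P[190:240,150:250]; k=b[...,2]>.06; print('round',np.nanmean(b[k],0),np.nanmax(P[...,2]))
s=bot.sense();print(s['clock'],rel(s,W(0,-10,329)),s['tool_pos'],Ro.from_rotvec(s['ee_rot']).as_matrix().round(3))
E
```

```text
bridge 219 [[-33.3, 15.9], [0.4, 22.1], [33.4, 26.5]]
plunger 592 [[-14.3, -37.6], [0.0, -0.7], [14.6, 48.6]]
bar 248 [[-23.7, -67.1], [-0.2, -57.5], [24.0, -49.3]]
foot 1107 [[-60.9, -95.9], [-28.8, 45.2], [61.3, 97.2]]
rails 1158 [[-48.3, -76.6], [-34.6, -1.5], [48.7, 77.1]]
((545.0177612304688, -159.94772338867188), (11.103191375732422, 69.80422973632812), 75.02903747558594)
round [0.57699445 0.16882739 0.07564422] 0.12596451669474673
0.1 [-11.34932297 -11.92109758   1.51382426] [0.14070625 0.53159257 0.40363891] [[-0.967  0.256 -0.001]
 [ 0.256  0.967 -0.002]
 [ 0.    -0.002 -1.   ]]
```

Emit:
arm_command:
  delta_pos:
    - [-0.34,-0.36,0]
    - [-1.02,-1.07,0]
    - [-1.82,-1.91,0]
    - [-2.61,-2.74,0]
    - [-3.4,-3.58,0]
    - [-4.2,-4.41,0]
    - [-5,-5.25,0]
    - [-5.8,-6.1,0]
    - [-6.6,-6.9,0]
    - [-7.4,-7.75,0]
    - [-8.2,-8.6,0]
    - [-8.9,-9.3,0]
  dr:
    - [0,0,0.45]
    - [0,0,1.35]
    - [0,0,2.4]
    - [0,0,3.45]
    - [0,0,4.5]
    - [0,0,5.55]
    - [0,0,6.6]
    - [0,0,7.65]
    - [0,0,8.7]
    - [0,0,9.75]
    - [0,0,10.8]
    - [0,0,11.85]
  gripper: [0,0,0,0,0,0,0,0,0,0,0,0]
  squeeze: 40

```text
clock: 1.6
tool_pos: [0.4524, -0.0339, 0.4042]
ee_rot: [-2.146, -2.293, 0.0]
contact_force: [2.1, 0.2, 0.6]
grip_width: 0.003
```

```bash
cat > st.py <<'E'
from h import *
import sys
s=bot.sense();R=Ro.from_rotvec(s['ee_rot']).as_matrix()
tip=s['tool_pos']+R[:,2]*bot.tip_extent
print('t',s['clock'],'tip local',loc(tip).round(1),tip[2].round(4),'F',s['contact_force'].round(1),'grip',round(s['grip_width'],3),'q',s['q'].round(2))
print('tool x yaw',np.degrees(np.arctan2(R[1,0],R[0,0])).round(2),'tilt',R[:2,2].round(4))
T=np.c_[EY,EX]; Rt=np.eye(3);Rt[:2,0]=EY;Rt[:2,1]=EX;Rt[2,2]=-1
print('dr units',(Ro.from_matrix(R.T@Rt).as_rotvec()/np.radians(6)).round(3))
if len(sys.argv)>1:
    x,y,z=map(float,sys.argv[1:4]); p=W(x,y,z+bot.tip_extent*1000); print('delta',rel(s,p).round(3))
E
python3 st.py 0 -10 130
```

```text
t 1.6 tip local [-122.  119.] 0.205 F [2.1 0.2 0.6] grip 0.003 q [-0.2  -0.13  1.58  0.    1.69 -0.27]
tool x yaw 93.78 tilt [-0.0006  0.0004]
dr units [-6.00e-03 -3.00e-03  3.13e+00]
delta [-3.227  1.478  1.498]
```

Emit:
arm_command:
  delta_pos:
    - [-0.7,0.3,0.3]
    - [-1.6,0.7,0.7]
    - [-2.5,1.1,1.1]
    - [-3.23,1.48,1.3]
    - [-3.23,1.48,1.5]
    - [-3.23,1.48,1.5]
    - [-3.23,1.48,1.5]
  dr:
    - [0,0,0.7]
    - [0,0,1.5]
    - [0,0,2.4]
    - [0,0,3.13]
    - [0,0,3.13]
    - [0,0,3.13]
    - [0,0,3.13]
  gripper: [0,0,0,0,0,0,0]

```text
clock: 2.48
tool_pos: [0.5369, -0.1865, 0.3303]
ee_rot: [2.486, 1.92, 0.001]
contact_force: [-0.3, 0.0, 0.2]
grip_width: 0.007
```

```bash
python3 st.py 0 -10 82; python3 -c "
from h import *
snap('top','top1');im,d,c=snap('scene','scene1')
i=cv2.imread('pics/top1.png');cv2.imwrite('pics/t1.png',cv2.resize(i[150:330,260:460],None,fx=3,fy=3))
cv2.imwrite('pics/s1.png',cv2.resize(im[150:350,220:420,::-1],None,fx=3,fy=3))
"
```

```text
t 2.475 tip local [-0.6 -6.6] 0.1311 F [-0.3  0.   0.2] grip 0.007 q [-0.43  0.15  1.45  0.    1.54 -0.18]
tool x yaw 75.38 tilt [0.0006 0.0001]
dr units [ 0.005 -0.002  0.063]
delta [-0.068  0.013  0.981]
```

View pics/s1.png

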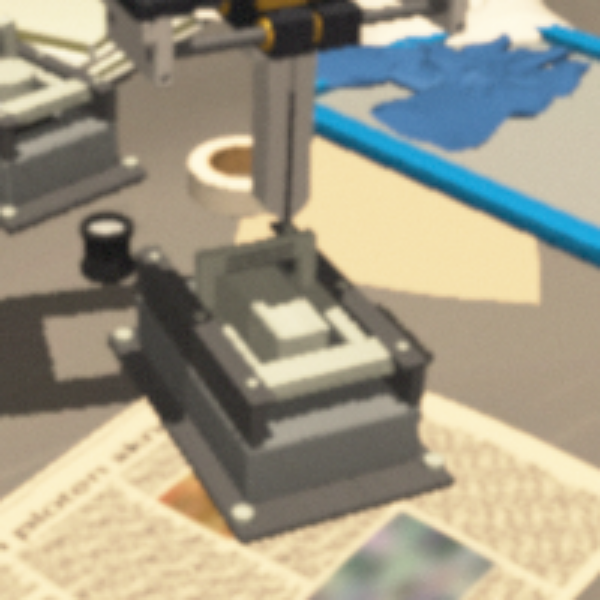

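```bash
python3 st.py 0 -10 82; python3 - <<'E'
from h import *
im,P=cloud('scene1')
z=P[...,2]*1000;L=loc(P)
m=(z>128)&(z<180)&(abs(L[...,0])<40)&(abs(L[...,1])<60)
q=L[m];print(len(q),np.percentile(q,[2,50,98],axis=0).round(1), z[m].min())
z2=np.load('pics/scene1.npz');K=z2['K'];T=np.linalg.inv(z2['T'])
p=T[:3,:3]@W(-.6,-7,131)+T[:3,3];p=K@p;print(p[:2]/p[2], (p[:2]/p[2]-[220,150])*3)
m=(z>88)&(z<105)&(abs(L[...,0])<40)&(abs(L[...,1])<60);print('bridge',np.percentile(L[m],[2,50,98],axis=0).round(1))
E
```

```text
t 2.575 tip local [-0.2 -6.7] 0.1316 F [-0.7 -0.1 -0.1] grip 0.003 q [-0.43  0.15  1.44  0.    1.54 -0.18]
tool x yaw 75.37 tilt [ 0.0015 -0.0005]
dr units [0.016 0.001 0.062]
delta [-0.067  0.009  0.991]
520 [[-14.  -18.5]
 [ -4.8 -15.9]
 [ 10.6   0.9]] 129.8919907984456
[313.27200621 220.75922111] [279.81601862 212.27766332]
bridge [[-34.8  14.7]
 [ -2.5  17.3]
 [ 32.5  25. ]]
```

View pics/t1.png

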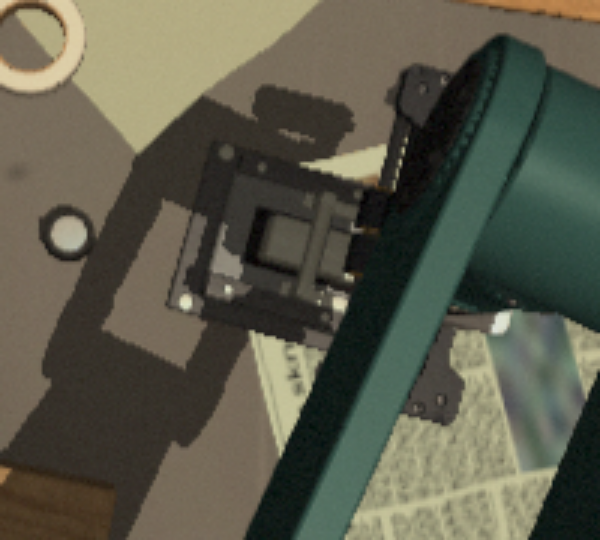

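The scene view shows the shut fingers above the opening. Their front face is at local y of about -17, and the bridge front is at 15. Next I press down slowly.

Emit:
arm_command:
  delta_pos:
    - [-0.05,0,0.25]
    - [-0.1,0.01,0.55]
    - [-0.1,0.01,0.8]
    - [-0.1,0.01,0.95]
    - [-0.1,0.01,1.05]
    - [-0.1,0.01,1.15]
    - [-0.1,0.01,1.15]
    - [-0.1,0.01,1.15]
  dr:
    - [0,0,0.06]
    - [0,0,0.06]
    - [0,0,0.06]
    - [0,0,0.06]
    - [0,0,0.06]
    - [0,0,0.06]
    - [0,0,0.06]
    - [0,0,0.06]
  gripper: [0,0,0,0,0,0,0,0]

```text
clock: 3.58
tool_pos: [0.5364, -0.1925, 0.2728]
ee_rot: [2.493, 1.911, 0.0]
contact_force: [-3.3, 0.4, 4.2]
grip_width: 0.003
```

```bash
python3 st.py 0 -9 53.5
```

```text
t 3.575 tip local [  0.5 -12.5] 0.0736 F [-3.3  0.4  4.2] grip 0.003 q [-0.44  0.19  1.52  0.    1.43 -0.18]
tool x yaw 74.94 tilt [ 0.0004 -0.0001]
dr units [ 0.004 -0.    -0.011]
delta [ 0.07  -0.008  0.401]
```

Emit:
arm_command:
  delta_pos:
    - [0,0,0.1]
    - [0,0,0.2]
    - [0,0,0.3]
    - [0,0,0.4]
    - [0,0,0.4]
    - [0,0,0.4]
    - [0,0,0.4]
  dr:
    - [0,0,0]
    - [0,0,0]
    - [0,0,0]
    - [0,0,0]
    - [0,0,0]
    - [0,0,0]
    - [0,0,0]
  gripper: [0,0,0,0,0,0,0]

```text
clock: 4.45
tool_pos: [0.5367, -0.1926, 0.2527]
ee_rot: [2.492, 1.91, 0.001]
contact_force: [-2.3, 0.4, 6.8]
grip_width: 0.006
```

```bash
python3 st.py 0 46 53; python3 -c "
from h import *
im,d,c=snap('scene','scene2')
cv2.imwrite('pics/s2.png',cv2.resize(im[150:350,220:420,::-1],None,fx=3,fy=3))
"
```

```text
t 4.45 tip local [  1.  -12.6] 0.0535 F [-2.3  0.4  6.8] grip 0.006 q [-0.44  0.21  1.54  0.    1.39 -0.18]
tool x yaw 74.93 tilt [ 0.0016 -0.0005]
dr units [ 0.016  0.001 -0.011]
delta [ 1.171 -0.016  0.011]
```

View pics/s2.png

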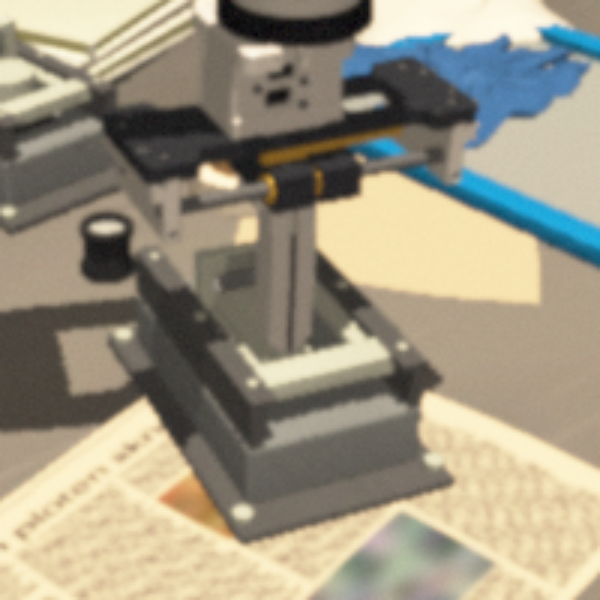

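The plunger is down about 24.5 mm, judging by both the tip height (53.5 mm) and the 6.8 N reading. The image shows the fingers in the opening with the keeper still open. Next I push the bridge towards +y.

Emit:
arm_command:
  delta_pos:
    - [0.1,0,0]
    - [0.2,0,0]
    - [0.3,0,0]
    - [0.4,0,0]
    - [0.5,0,0]
    - [0.6,0,0]
    - [0.7,0,0]
    - [0.8,0,0]
    - [0.9,0,0]
    - [1.0,0,0]
    - [1.08,0,0]
    - [1.08,0,0]
  dr:
    - [0,0,0]
    - [0,0,0]
    - [0,0,0]
    - [0,0,0]
    - [0,0,0]
    - [0,0,0]
    - [0,0,0]
    - [0,0,0]
    - [0,0,0]
    - [0,0,0]
    - [0,0,0]
    - [0,0,0]
  gripper: [0,0,0,0,0,0,0,0,0,0,0,0]

```text
clock: 6.0
tool_pos: [0.5511, -0.1423, 0.2536]
ee_rot: [2.488, 1.906, -0.001]
contact_force: [-1.7, -5.4, 6.1]
grip_width: 0.006
```

```bash
python3 st.py 0 46 53; python3 -c "
from h import *
im,d,c=snap('scene','scene3')
cv2.imwrite('pics/s3.png',cv2.resize(im[150:350,220:420,::-1],None,fx=3,fy=3))
im,P=cloud('scene3');z=P[...,2]*1000;L=loc(P)
m=(z>66)&(z<76)&(abs(L[...,0])<24)&(L[...,1]<0)&(L[...,1]>-80);print('bar',np.percentile(L[m],[2,50,98],axis=0).round(1))
im,P=cloud('scene1');z=P[...,2]*1000;L=loc(P)
m=(z>66)&(z<76)&(abs(L[...,0])<24)&(L[...,1]<-45)&(L[...,1]>-80);print('bar before',np.percentile(L[m],[2,50,98],axis=0).round(1))
"
```

```text
t 6.0 tip local [ 2.7 38.7] 0.0544 F [-1.7 -5.4  6.1] grip 0.006 q [-0.35  0.2   1.54 -0.    1.39 -0.09]
tool x yaw 74.9 tilt [ 0.0039 -0.0066]
dr units [ 0.052  0.051 -0.017]
delta [ 0.124 -0.032  0.027]
bar [[-23.  -37.4]
 [ -0.2 -31.5]
 [ 23.1 -19.3]]
bar before [[-22.9 -68.8]
 [  0.3 -62.6]
 [ 23.  -50.4]]
```

View pics/s3.png

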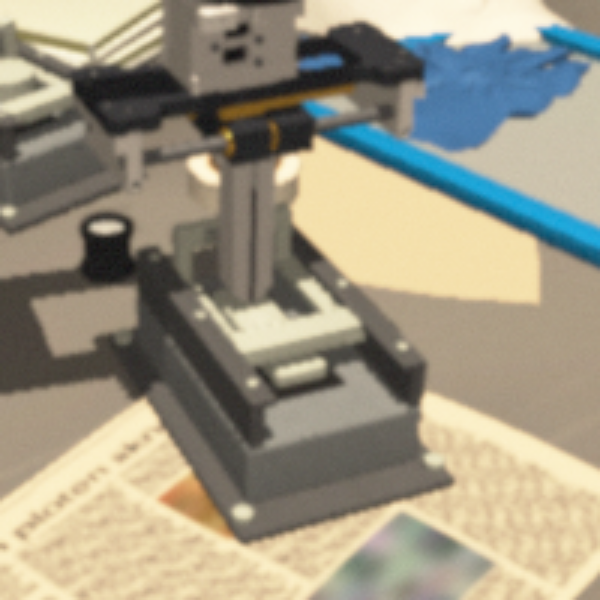

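The bar now covers the plunger, with the keeper at about 33 mm. I'll push it the rest of the way to the end stop.

Emit:
arm_command:
  delta_pos:
    - [0.05,-0.02,0.02]
    - [0.1,-0.03,0.02]
    - [0.14,-0.03,0.02]
    - [0.17,-0.03,0.02]
    - [0.2,-0.03,0.02]
    - [0.2,-0.03,0.02]
  dr:
    - [0,0,0]
    - [0,0,0]
    - [0,0,0]
    - [0,0,0]
    - [0,0,0]
    - [0,0,0]
  gripper: [0,0,0,0,0,0]

```text
clock: 6.8
tool_pos: [0.5522, -0.1348, 0.2531]
ee_rot: [2.485, 1.9, -0.007]
contact_force: [-2.1, -14.0, 7.0]
grip_width: 0.001
```

```bash
python3 st.py 0 46 53; python3 -c "
from h import *
im,d,c=snap('scene','scene4')
im,P=cloud('scene4');z=P[...,2]*1000;L=loc(P)
m=(z>66)&(z<76)&(abs(L[...,0])<24)&(L[...,1]<0)&(L[...,1]>-80);print('bar',np.percentile(L[m],[2,50,98],axis=0).round(1))
"
```

```text
t 6.8 tip local [ 2.3 44.9] 0.0539 F [ -2.1 -14.    7. ] grip 0.001 q [-0.34  0.2   1.55 -0.01  1.38 -0.07]
tool x yaw 74.82 tilt [ 0.0044 -0.0135]
dr units [ 0.074  0.114 -0.03 ]
delta [-0.026 -0.014  0.019]
bar [[-23.  -31.1]
 [  0.  -25.1]
 [ 23.2 -13.2]]
```

The force rose to 14 N and the bar moved about 37.5 mm from its starting position, so the keeper is at its end stop. I'll back off the bridge and then lift.

Emit:
arm_command:
  delta_pos:
    - [-0.12,0.01,0]
    - [-0.25,0.01,0]
    - [-0.35,0.01,0]
    - [-0.35,0.01,-0.1]
    - [-0.35,0.01,-0.25]
    - [-0.35,0.01,-0.5]
    - [-0.35,0.01,-1.0]
    - [-0.35,0.01,-1.7]
    - [-0.35,0.01,-2.5]
    - [-0.35,0.01,-2.8]
    - [-0.35,0.01,-2.8]
    - [-0.35,0.01,-2.8]
  dr:
    - [0,0,0]
    - [0,0,0]
    - [0,0,0]
    - [0,0,0]
    - [0,0,0]
    - [0,0,0]
    - [0,0,0]
    - [0,0,0]
    - [0,0,0]
    - [0,0,0]
    - [0,0,0]
    - [0,0,0]
  gripper: [0,0,0,0,0,0,0,0,0,0,0,0]

```text
clock: 8.35
tool_pos: [0.5473, -0.1473, 0.3889]
ee_rot: [-2.491, -1.909, 0.003]
contact_force: [-0.5, 0.1, -0.6]
grip_width: 0.005
```

```bash
python3 st.py; python3 -c "
from h import *
im,d,c=snap('scene','scene5')
cv2.imwrite('pics/s5.png',cv2.resize(im[150:350,220:420,::-1],None,fx=3,fy=3))
im,P=cloud('scene5');z=P[...,2]*1000;L=loc(P)
m=(z>66)&(z<76)&(abs(L[...,0])<24)&(L[...,1]<0)&(L[...,1]>-80);print('bar',np.percentile(L[m],[2,50,98],axis=0).round(1))
m=(z>86)&(z<104)&(abs(L[...,0])<40)&(abs(L[...,1])<80);print('bridge',np.percentile(L[m],[2,50,98],axis=0).round(1))
m=(abs(L[...,0])<12)&(L[...,1]>2)&(L[...,1]<40);print('plunger z',np.percentile(z[m],[5,50,95]).round(1))
"
```

```text
t 8.35 tip local [-1.5 34. ] 0.1897 F [-0.5  0.1 -0.6] grip 0.005 q [-0.36  0.13  1.36  0.    1.66 -0.1 ]
tool x yaw 74.92 tilt [-0.0035  0.0013]
dr units [-0.035 -0.004 -0.013]
bar [[-22.5 -31. ]
 [  0.5 -25.1]
 [ 23.2 -12.8]]
bridge [[-34.8  52. ]
 [ -1.9  54.8]
 [ 32.6  62.7]]
plunger z [ 59.9 277.  390.9]
```

View pics/s5.png

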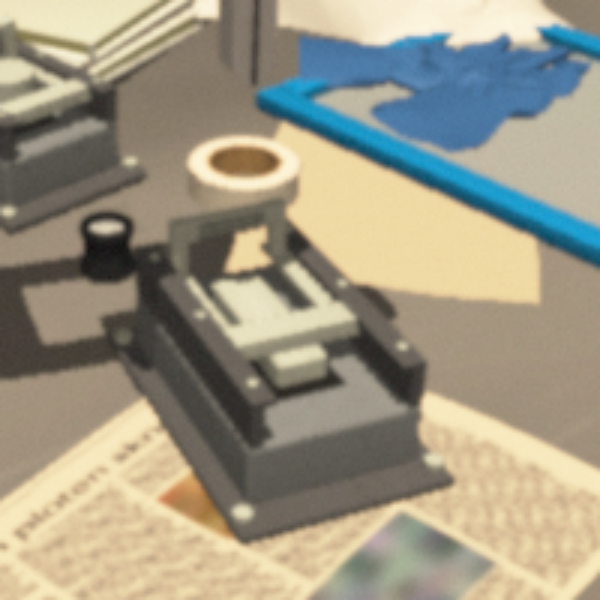

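The keeper is home (bar and bridge at about 39.5 mm), the plunger top sits at z of about 60 mm under the bar, and the arm is clear. I'll hand in the job.

```bash
python3 -c "
from h import *
s=bot.sense();print(s['qd'].round(3),s['contact_force'].round(1))
im,P=cloud('scene5');z=P[...,2]*1000;L=loc(P)
m=(abs(L[...,0])<12)&(L[...,1]>2)&(L[...,1]<40)&(z<100);print('plunger z',m.sum(),np.percentile(z[m],[5,50,95]).round(1))
print(bot.finish_job())"
```

```text
[ 0.001  0.002 -0.003  0.     0.002  0.   ] [ 0.5 -0.1  0.6]
plunger z 172 [58.5 59.8 61.1]
the job is handed in; nothing more can be done
None
```

The oblong-plunger stop is locked and the job is handed in, at about 8.4 s on the clock. I don't have a verdict, because the hand-in doesn't report one.

- **What I did:** I pressed the plunger in about 24.5 mm with shut fingertips while the keeper was still open. Holding it down, I pushed the bridge along until the force rose to about 14 N at the end stop. Then I backed off the bridge and lifted clear.
- **Keeper:** the last camera check put it at about 39–40 of 40 mm, unchanged after release.
- **Plunger:** its top was at z of about 59.8 mm, so it is in about 18 mm and held under the bar.
- **Arm:** it was at rest with the fingertips at z 0.19 m and no contact force beyond sensor noise.
- **Round stop:** the fingers never came near it.

None of the checks failed or disagreed. The side forces of 2–3 N during pressing were small, and I did not look into them.

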